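# Take the blade cap off the bowl cutter

### The arm

A 6-joint arm with a two-finger parallel gripper is mounted at the origin on the work surface. World frame = base frame: x ahead of the robot, y to its left, z up, the work surface at z = 0. Lengths are in m, angles in rad, forces in N, time in s.
With the tool pointing down it reaches from about 0.3 to 1 m from the base axis. Payload 5.1 kg.
Tool frame: the origin (TCP) lies midway between the tips of the shut fingers; the grasp point (between the pads) lies r.grip_depth behind it (r.grip_depth is the distance from the TCP to the grasp point, in m); y points along the fingers, z is the direction in which the jaws open and shut, and the axes are right-handed (so a half turn about y gives the same grasp; the last joint's range is limited). The gripper opens to 95 mm and grips with 3 to 60 N. Pads are 20 mm wide; open, the fingers measure 119 mm over their backs; the gripper's body (75 mm by 180 mm) begins 59 mm behind the grasp point.
Start: joints at [1.027, 0.124, 1.65, -0, 1.367, -0.083], TCP at [0.289, 0.582, 0.215] pointing down, gripper open.
Joint ranges: [-2.61, 2.61], [-1.02, 2.33], [0.03, 2.71], [-1.35, 4.49], [0.32, 2.68], [-2.91, 2.91]. Speed limits (rad/s): [2.57, 2.57, 3.14, 3.14, 3.14, 3.14].

### API

Orientations are given as a rotation vector (axis times angle).
In Python, from station import get_state, optics, close_job, r gives the robot as it stands. The module is installed in compiled form; this text tells all that it offers.
- The arm moves only by the shell command python3 -m creep 'ROWS' [OPENING] [FORCE]. ROWS is a JSON object of lists of equal length, an entry for each row: "linear": the shift along the tool's x, y, z in m, a list of three; "turn": the turn, a rotation vector about the tool's x, y, z in degrees, a list of three. In form: {"linear": [[x, y, z], ...], "turn": [[ax, ay, az], ...]}. A call has 1 to 12 rows; each row is the pose to reach, as a shift and turn from the pose measured when the call began, along the tool's axes at that moment; what a row does not reach only later rows make up. A row lasts 1/12 s, in which the tool goes at most 41.7 mm and 7.16 degrees, less where a joint would pass 70% of its speed; a pose out of reach is approached as far as the arm can. A call with a gripper value outside its range is refused whole. OPENING is the closure, from 0 (fully open) to 1 (shut), set as the call begins (- or left out, the last holds). The fingers move at their own pace and stop on an object; FORCE is the grip in N (left out, the last holds). Time passes only in rows, so rows that repeat a pose let the fingers close. It gives the time, the measured TCP pose, the force and the opening at its end, in the units of the state.
- get_state(): the state, without advancing time (a new reading comes with each control period).
- optics.camera(name): name is "scene" or "top" or "wrist"; returns (picture, depth): 384x512x3 uint8, red, green, blue; 384x512 float32, m along the optical axis (not along the pixel's ray), 0 where there is no reading.
- optics.camera_params(name): a dict with "fx", "fy", "cx", "cy" (pixels), "R" (3x3) and "t" (3): a world point X has camera coordinates R X + t. Camera axes: x right, y down, z forward; pixel columns grow to the right and rows downward; lengths in m; the calibration is good to about 2 mm. A picture is of the moment at which its call begins: read the wrist's pose just before it. camera_params takes no time and is no camera call; for the wrist camera it gives the pose at the moment of the call.
- close_job(): hands the job in, once; it reports no verdict.
The state is a dict: "time": time; "q": joint angles; "joint_vel": joint speeds; "joint_efforts": joint torques, N m; "tool_pos": TCP position; "eef_rot": TCP orientation; "ft_force": force on the tool from outside, world axes, zero at the start; "moment": the same for the moment, N m; "grip_width": opening from 0.0 (shut) to 1.0 (fully open).
Only numpy, scipy, OpenCV 4.12 (cv2) and the standard library are available. Lean on these libraries where they do the work, as an engineer would, in place of code of your own. Each camera call takes 0.05 s, during which the arm holds its last target.

### The job

The blade of the open bowl cutter has to come out for washing, so unscrew the round cap that holds it on its spindle. Nobody knows whether this machine's thread is left- or right-handed: find out by trying which way the cap gives, screw it off that way, and lift it straight off. Finish while still holding the cap in the gripper, steady and right way up, a hand's width above the spindle; do not drop it, and leave everything else on the counter where it is.

Things in the scene. Friction and masses are not known exactly. Their poses are not given: they have to be found in the camera images.
- cap: the blade cap to take off: round dark steel cap with a knurled skirt, 50 mm across, 34 mm high, 0.2 to 0.4 kg, with one raised straight bar (40 x 8 mm, 4 mm high) across its flat top that shows how far it has turned. Origin: centre of its underside, which rests on the blade hub; z up, x along the bar. About 1.5 mm of play sideways. It rests level and turns on the vertical spindle axis
- cap_grip (a point): point on the cap's axis, 14 mm above its underside, where fingers from above can grip across the skirt, at any yaw. The white blade hub below the cap is 45 mm across, narrower than the cap; bowl wall 75 mm outside the cap, so fingers have room all round; nothing but the hub for 40 mm below the cap. From here the cap's top is 24 mm up
- spindle (a point): point on the vertical spindle axis, on top of the blade hub where the cap's underside sits, 218 mm above the counter, 17 mm below the bowl's rim; z up. Spindle end: 24 mm high, 34 mm across its coarse two-start quick thread, its hand differing from start to start, hidden by the cap. The wrong way the cap stops within 12 degrees (25 if forced with all the grip); the loosening way it turns easily
- spindle_end (a point): top of the spindle end, 24 mm above spindle, inside the cap at the start. Loosening: turned 105 to 120 degrees (1.83 to 2.1 rad) from where it started, the cap is out of the thread and lifts straight off; at about 130 degrees it meets a stop. Turned less than about 85 degrees it cannot be pulled off. It need not be raised while turning
- cutter: the open bowl cutter, fixed: white motor block 250 x 200 mm, 120 mm high, with a round steel bowl on it (210 mm across, rim 235 mm above the counter, open at the top), and two sickle blades inside, 40 mm and more below the cap. Its drive is braked: the spindle does not turn. Origin under the spindle axis, on the 3 mm mat; x away from its key panel, z up
- other_cutter: the same cutter beside it with its lid on, fixed, its axis about 320 mm from the open one's, left or right of it; leave it alone. Origin under its bowl's axis
- fitted_lid: grey lid with a feed chute on the other cutter, 218 mm across, top of the chute 308 mm above the counter. Origin: centre of its underside
- roll: bread roll between the two cutters, 84 mm across, 50 mm high, loose. Origin: centre of its underside
- brush: wooden pastry brush lying between the two cutters, 190 mm long, 13 mm high, loose. Origin: near its middle, underneath
- loaf: long loaf on the right of the counter, 240 mm long, 100 mm wide, 90 mm high, loose. Origin: underside centre
- rye_loaf: round dark loaf on the left of the counter, 150 mm across, 80 mm high, loose. Origin: underside centre
- spare_lid: the open cutter's own grey lid, lying on the left of the counter, 218 mm across, 72 mm high, loose. Origin: underside centre
- scraper: steel dough scraper with a wooden grip lying on the right, nearer the robot, 120 mm long, 20 mm high, loose. Origin: underside centre

How it is judged:
By the outcome, as a careful person would: the job done as asked, in the order asked, and still so for the second after the job is handed in, while the arm keeps its last pose, push and grip.
It also fails if it takes over 48 s, if anything falls off the work surface, if the arm or the gripper's body presses on something with over 40 N, if the wrist force passes 120 N, or if a joint passes its speed limit or range.

## Working session

There is one attempt and no reset: what is moved stays moved. The work goes in short steps, Python scripts to look and compute and a shell command to move; the robot and the scene stay as the last step left them, time stands still between calls to the robot, and variables do not carry over. Pictures are saved under pics/ and viewed, and the job is handed in when it is done.

```bash
mkdir -p pics
python3 - <<'E'
from station import get_state, optics, r
import cv2,numpy as np
s=get_state()
for k,v in s.items(): print(k,np.round(v,4))
print(r.grip_depth)
for n in("top","scene","wrist"):
    P=optics.camera_params(n);print(n,{k:np.round(v,4).tolist() for k,v in P.items()})
    im,d=optics.camera(n);np.savez(f"pics/{n}0.npz",im=im,d=d,**P)
    cv2.imwrite(f"pics/{n}0.png",im[:,:,::-1])
E
```

```text
time 0.0
q [ 1.0274  0.1245  1.6516 -0.      1.3675 -0.0826]
joint_vel [ 0.001   0.001  -0.0013 -0.0004  0.0007 -0.0004]
joint_efforts [ 4.00000e-04 -4.17594e+01 -3.59940e+01  7.75000e-02  4.91000e-02
 -2.00000e-04]
tool_pos [0.2887 0.5816 0.2134]
eef_rot [-1.5424  0.3619 -0.3609]
ft_force [-0.1813  0.3195 -0.5365]
moment [-0.0452 -0.0417 -0.0166]
grip_width 1.0013
0.0188
top {'fx': 388.2225, 'fy': 388.2225, 'cx': 257.8964, 'cy': 190.5906, 'R': [[0.0306, -0.9995, -0.0126], [-0.987, -0.0283, -0.158], [0.1576, 0.0173, -0.9874]], 't': [-0.0148, 0.5261, 1.4248]}
scene {'fx': 439.0202, 'fy': 439.0202, 'cx': 251.2475, 'cy': 191.0835, 'R': [[0.7488, 0.6627, 0.0132], [0.5082, -0.5612, -0.6533], [-0.4255, 0.4959, -0.757]], 't': [-0.3788, -0.1605, 1.7529]}
wrist {'fx': 296.7209, 'fy': 296.7209, 'cx': 259.768, 'cy': 191.518, 'R': [[0.4451, 0.8955, -0.0006], [0.8587, -0.4266, 0.284], [0.254, -0.1269, -0.9588]], 't': [-0.6487, -0.0316, 0.3911]}
```

View pics/top0.png

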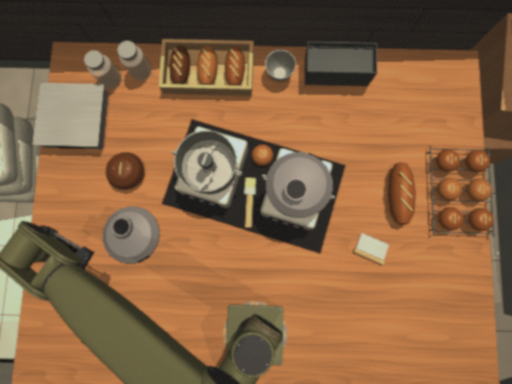

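View pics/scene0.png

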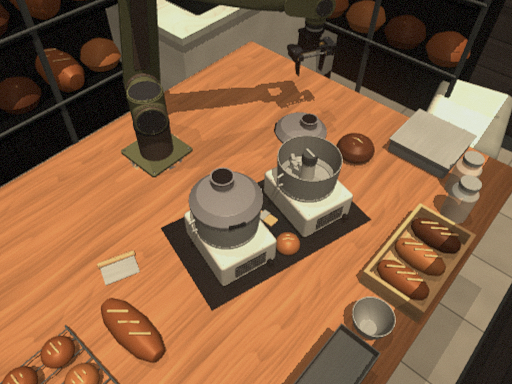

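View pics/wrist0.png

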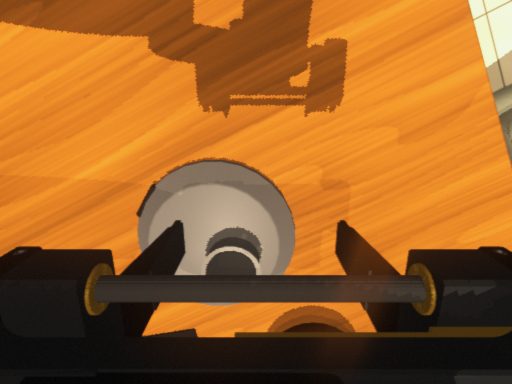

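```bash
cat > h.py <<'E'
import numpy as np
from scipy.spatial.transform import Rotation as Ro
def ld(f): return np.load(f)
def pts(z):
    d=z['d'];v,u=np.mgrid[:d.shape[0],:d.shape[1]]
    c=np.stack([(u-z['cx'])/z['fx']*d,(v-z['cy'])/z['fy']*d,d],-1)
    return (c-z['t'])@z['R']
def plane(z,u,v,h):
    ray=np.array([(u-z['cx'])/z['fx'],(v-z['cy'])/z['fy'],1])@z['R']; o=-z['R'].T@z['t']
    return o+ray*(h-o[2])/ray[2]
def tri(zs,uvs):
    A=[];b=[]
    for z,(u,v) in zip(zs,uvs):
        ray=np.array([(u-z['cx'])/z['fx'],(v-z['cy'])/z['fy'],1])@z['R'];ray/=np.linalg.norm(ray); o=-z['R'].T@z['t']
        M=np.eye(3)-np.outer(ray,ray);A.append(M);b.append(M@o)
    A=np.vstack(A);b=np.hstack(b);x=np.linalg.lstsq(A,b,rcond=None)[0];return x,np.linalg.norm(A@x-b)
E
python3 - <<'E'
from h import *;import cv2
for n,(u0,v0,w,h) in {"top":(150,110,120,90),"scene":(255,120,120,90)}.items():
    z=ld(f"pics/{n}0.npz");im=z['im'][v0:v0+h,u0:u0+w]
    cv2.imwrite(f"pics/{n}0c.png",cv2.resize(im[:,:,::-1],None,fx=6,fy=6,interpolation=cv2.INTER_NEAREST))
    P=pts(z)
    for vv in ([150,154,158,162,166,170] if n=="top" else [150,154,158,162]):
        print(n,vv,[np.round(P[vv,u],3).tolist() for u in (range(196,218,4) if n=="top" else range(300,322,4))])
E
```

```text
top 150 [[0.653, 0.226, 0.135], [0.655, 0.213, 0.13], [0.654, 0.198, 0.133], [0.652, 0.182, 0.144], [0.655, 0.169, 0.131], [0.656, 0.155, 0.131]]
top 154 [[0.639, 0.226, 0.131], [0.609, 0.191, 0.254], [0.61, 0.178, 0.25], [0.609, 0.164, 0.256], [0.641, 0.169, 0.131], [0.641, 0.154, 0.132]]
top 158 [[0.625, 0.226, 0.129], [0.595, 0.19, 0.254], [0.595, 0.177, 0.254], [0.596, 0.164, 0.254], [0.6, 0.153, 0.236], [0.627, 0.154, 0.13]]
top 162 [[0.61, 0.225, 0.131], [0.583, 0.19, 0.247], [0.583, 0.177, 0.251], [0.582, 0.163, 0.254], [0.589, 0.154, 0.227], [0.611, 0.153, 0.132]]
top 166 [[0.594, 0.223, 0.134], [0.571, 0.191, 0.24], [0.57, 0.177, 0.247], [0.572, 0.164, 0.239], [0.583, 0.158, 0.19], [0.597, 0.152, 0.132]]
top 170 [[0.58, 0.223, 0.131], [0.581, 0.209, 0.13], [0.574, 0.189, 0.165], [0.571, 0.173, 0.181], [0.576, 0.162, 0.16], [0.582, 0.151, 0.132]]
scene 150 [[0.518, 0.238, 0.171], [0.529, 0.245, 0.173], [0.584, 0.18, 0.254], [0.591, 0.193, 0.249], [0.562, 0.271, 0.176], [0.575, 0.274, 0.183]]
scene 154 [[0.52, 0.237, 0.153], [0.584, 0.159, 0.252], [0.593, 0.169, 0.251], [0.603, 0.175, 0.253], [0.612, 0.186, 0.25], [0.577, 0.276, 0.163]]
scene 158 [[0.525, 0.234, 0.139], [0.59, 0.152, 0.243], [0.603, 0.155, 0.25], [0.613, 0.162, 0.251], [0.62, 0.176, 0.246], [0.582, 0.272, 0.15]]
scene 162 [[0.533, 0.225, 0.132], [0.592, 0.153, 0.226], [0.605, 0.155, 0.233], [0.616, 0.162, 0.235], [0.618, 0.184, 0.22], [0.589, 0.264, 0.14]]
```

View pics/top0c.png

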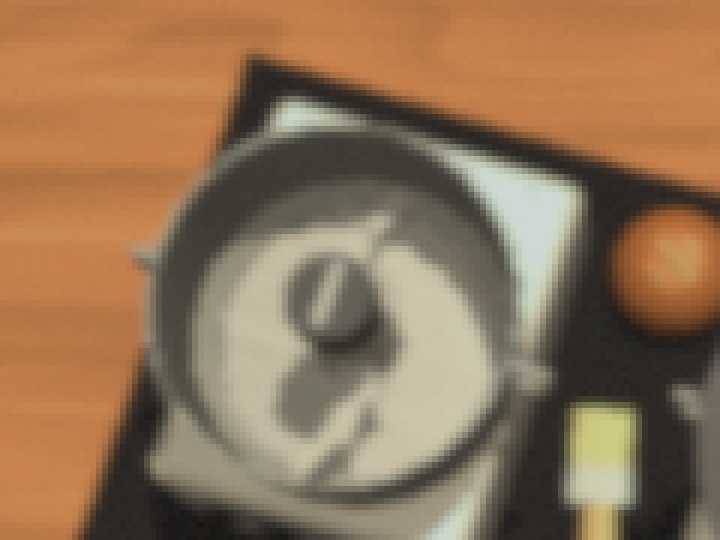

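View pics/scene0c.png

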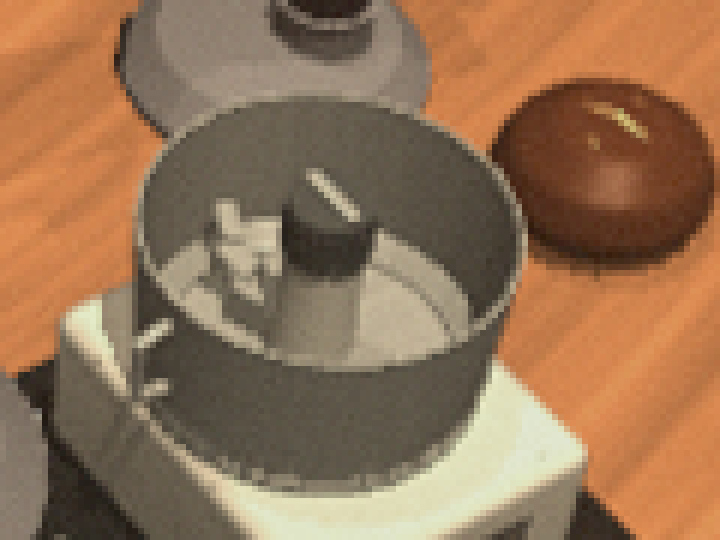

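Top view: the open cutter is the left one, with the cap bar at about (204.2, 158.0). In the scene view the bar is at about (310.0, 152.0).

Run:
```python
from h import *
from station import get_state
T=ld('pics/top0.npz');S=ld('pics/scene0.npz')
print(tri([T,S],[(204.2,158.),(310.,152.)]))
print(plane(T,204.2,158,.256),plane(S,310,152,.256))
for z in (T,S):
    P=pts(z); m=(P[...,2]>.243)&(P[...,2]<.262)&(np.hypot(P[...,0]-.592,P[...,1]-.176)<.04)
    print(m.sum(),P[m].mean(0),P[m].min(0),P[m].max(0), np.median(P[m],0))
a=plane(T,150+316/6-.5,110+328/6-.5,.256);b=plane(T,150+340/6-.5,110+262/6-.5,.256);print('bar',a,b,np.degrees(np.arctan2(*(b-a)[1::-1])))
a=plane(S,255+312/6-.5,120+175/6-.5,.256);b=plane(S,255+353/6-.5,120+217/6-.5,.256);print('bar',a,b,np.degrees(np.arctan2(*(b-a)[1::-1])))
s=get_state();R=Ro.from_rotvec(s['eef_rot']).as_matrix();print(R)
```

```text
(array([0.59486711, 0.17576419, 0.25592828]), np.float64(2.1715129182486585e-05))
[0.59486097 0.17576385 0.256     ] [0.59489722 0.17568444 0.256     ]
178 [0.59221972 0.17661221 0.25181504] [0.56889329 0.15155851 0.24351998] [0.61617444 0.20131656 0.25784933] [0.59220315 0.17651241 0.25194354]
154 [0.59873117 0.17183474 0.25069608] [0.57336812 0.14799917 0.24324589] [0.62090106 0.20149387 0.25809627] [0.59882448 0.1701209  0.25076533]
bar [0.57406325 0.18131833 0.256     ] [0.61126862 0.17016763 0.256     ] -16.68382561443028
bar [0.57748918 0.18044963 0.256     ] [0.61256095 0.16942111 0.256     ] -17.456054569268012
[[ 8.95693895e-01 -8.36969834e-04  4.44670379e-01]
 [-4.44671147e-01 -1.38741625e-03  8.95692830e-01]
 [-1.32724967e-04 -9.99998687e-01 -1.61487660e-03]]
```

```bash
python3 -m creep '{"linear":[[0,-0.035,0],[0,-0.07,0],[0,-0.105,0],[0.03,-0.12,-0.015],[0.06,-0.12,-0.03],[0.095,-0.12,-0.0475],[0.13,-0.12,-0.065],[0.165,-0.12,-0.0825],[0.2,-0.12,-0.1],[0.235,-0.12,-0.1175],[0.27,-0.12,-0.135],[0.3,-0.12,-0.15]],"turn":[[0,0,0],[0,0,0],[0,0,0],[0,4,0],[0,8,0],[0,12,0],[0,16,0],[0,20,0],[0,24,0],[0,28,0],[0,32,0],[0,36,0]]}' 0
cat > m.py <<'E'
from h import *
from station import get_state
import sys
tgt=np.array([float(a) for a in sys.argv[1:4]])
s=get_state();R=Ro.from_rotvec(s['eef_rot']).as_matrix()
print('t',round(s['time'],2),'q',np.round(s['q'],3),'tcp',np.round(s['tool_pos'],4),'grip',round(float(s['grip_width']),3))
print('F',np.round(s['ft_force'],2),'M',np.round(s['moment'],2),'yaw',np.round(np.degrees(np.arctan2(R[1,0],R[0,0])),2),'ydir',np.round(R[:,1],4))
print('delta tool',np.round(R.T@(tgt-s['tool_pos']),4))
E
python3 m.py .595 .1757 .333
```

```text
time: 1.15
tool_pos: [0.4919, 0.3119, 0.3336]
eef_rot: [-1.4, 0.851, -0.851]
ft_force: [-0.6, 0.2, 1.2]
grip_width: 1.004
t 1.15 q [ 4.740e-01 -7.100e-02  1.652e+00 -1.000e-03  1.562e+00 -4.000e-03] tcp [0.4919 0.3119 0.3336] grip 1.004
F [-0.64  0.22  1.24] M [-0.03 -0.03  0.  ] yaw -62.64 ydir [-9.0e-04 -1.9e-03 -1.0e+00]
delta tool [0.1684 0.0007 0.029 ]
```

```bash
python3 -m creep '{"linear":[[0.03,0,0.005],[0.06,0,0.01],[0.09,0,0.015],[0.12,0,0.02],[0.15,0,0.025],[0.168,0,0.029],[0.168,0,0.029],[0.168,0,0.029]],"turn":[[0,2,0],[0,4,0],[0,6,0],[0,8,0],[0,10,0],[0,10.5,0],[0,10.5,0],[0,10.5,0]]}'
python3 m.py .595 .1757 .333
cat > snap.py <<'E'
import sys,cv2,numpy as np
from station import optics
for n in sys.argv[2:]:
    P=optics.camera_params(n);im,d=optics.camera(n);np.savez(f"pics/{n}{sys.argv[1]}.npz",im=im,d=d,**P);cv2.imwrite(f"pics/{n}{sys.argv[1]}.png",im[:,:,::-1])
E
python3 snap.py 1 wrist
```

```text
time: 1.82
tool_pos: [0.595, 0.1754, 0.333]
eef_rot: [-1.336, 0.992, -0.991]
ft_force: [-0.7, 0.0, -1.0]
grip_width: 0.997
t 1.82 q [ 2.01e-01  1.40e-02  1.57e+00 -1.00e-03  1.56e+00 -9.20e-02] tcp [0.595  0.1754 0.333 ] grip 0.997
F [-0.71  0.02 -0.95] M [-0.01  0.03 -0.04] yaw -73.24 ydir [-0.0024 -0.0017 -1.    ]
delta tool [-0.0003 -0.      0.0001]
```

View pics/wrist1.png

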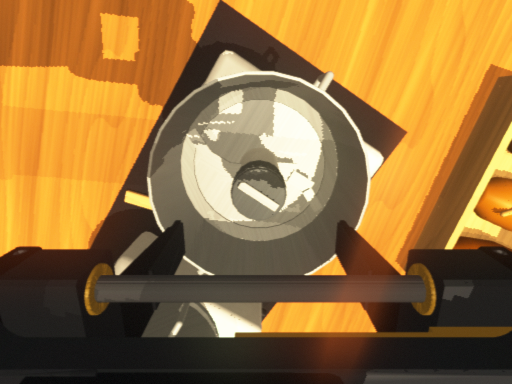

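Run:
```python
from h import *;import cv2
W=ld('pics/wrist1.npz');im=W['im']
hsv=cv2.cvtColor(im,cv2.COLOR_RGB2HSV)
c=im[150:235,215:305];cv2.imwrite('pics/w1c.png',cv2.resize(c[:,:,::-1],None,fx=7,fy=7,interpolation=cv2.INTER_NEAREST))
P=pts(W); m=(P[...,2]>.24)&(P[...,2]<.262)&(np.hypot(P[...,0]-.595,P[...,1]-.176)<.045)
(x,y),rr=cv2.minEnclosingCircle(P[m][:,:2].astype(np.float32));print(m.sum(),x,y,rr,P[m].mean(0),np.percentile(P[m][:,2],[5,50,95]))
g=((im.mean(2)>150)*255).astype(np.uint8);g[:175]=0;g[218:]=0;g[:,:235]=0;g[:,290:]=0
n,l,st,ce=cv2.connectedComponentsWithStats(g)
T=ld('pics/top0.npz');S=ld('pics/scene0.npz')
for i in range(1,n):
  if st[i,4]>20:
    print(st[i],ce[i],plane(W,*ce[i],.256),tri([W,T,S],[ce[i],(204.2,158),(310,152)]))
```

```text
2451 0.5922759771347046 0.17719897627830505 0.0261085145175457 [0.59140397 0.1794992  0.25194055] [0.24748686 0.25195774 0.25606983]
[279 175  11  38 205] [286.23902439 193.70243902] [0.61494376 0.18651235 0.256     ] (array([0.60181898, 0.17975943, 0.25355661]), np.float64(0.01836619360359905))
[238 182  42  30 410] [258.27560976 196.37317073] [0.59235469 0.17716593 0.256     ] (array([0.59395589, 0.17645558, 0.25486524]), np.float64(0.0020360843381078673))
[235 207  12  11  61] [238.45901639 214.01639344] [0.58021123 0.15636089 0.256     ] (array([0.5901263 , 0.16811967, 0.26675514]), np.float64(0.016812855081332304))
```

View pics/w1c.png

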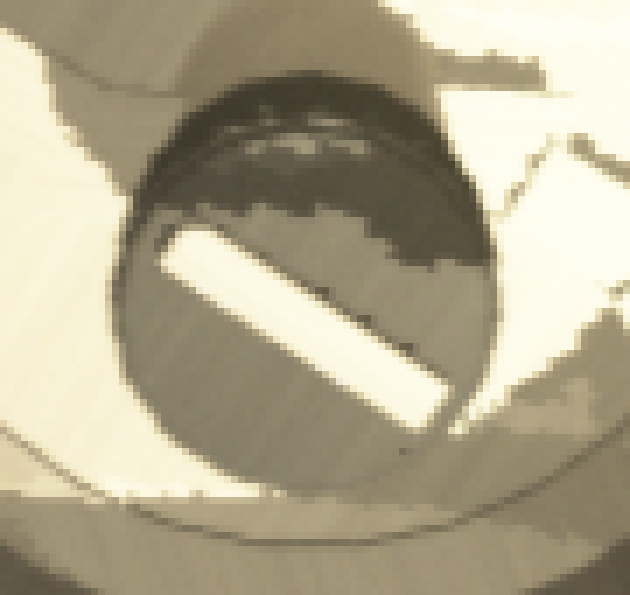

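Wrist view: the cap is centred at about (259, 189) and the bar at (258, 196). It disagrees with the fixed cameras by about 3 mm, so I'll take a second wrist view at another yaw, which averages out the mount error.

```bash
python3 -m creep '{"linear":[[0,0,0],[0,0,0],[0,0,0],[0,0,0],[0,0,0],[0,0,0],[0,0,0],[0,0,0],[0,0,0],[0,0,0],[0,0,0],[0,0,0]],"turn":[[0,7,0],[0,14,0],[0,21,0],[0,28,0],[0,35,0],[0,42,0],[0,49,0],[0,56,0],[0,63,0],[0,70,0],[0,70,0],[0,70,0]]}'
python3 m.py .595 .1757 .333
python3 snap.py 2 wrist
python3 - <<'E'
from h import *;import cv2
W=ld('pics/wrist2.npz');im=W['im']
P=pts(W); m=(P[...,2]>.24)&(P[...,2]<.262)&(np.hypot(P[...,0]-.595,P[...,1]-.176)<.045)
(x,y),rr=cv2.minEnclosingCircle(P[m][:,:2].astype(np.float32));print(m.sum(),x,y,rr,P[m].mean(0))
mm=m&(P[...,2]>.2535)
vs,us=np.where(mm);print(us.mean(),vs.mean(),P[mm].mean(0))
E
```

```text
time: 2.87
tool_pos: [0.5939, 0.1773, 0.3333]
eef_rot: [-0.624, 1.849, -1.85]
ft_force: [-0.7, 0.1, -0.0]
grip_width: 0.997
t 2.87 q [ 2.040e-01  1.200e-02  1.571e+00 -1.000e-03  1.561e+00  1.127e+00] tcp [0.5939 0.1773 0.3333] grip 0.997
F [-0.7   0.07 -0.01] M [-0.06  0.15  0.02] yaw -142.88 ydir [-0.0022 -0.0014 -1.    ]
delta tool [0.     0.0003 0.0019]
2428 0.5922495126724243 0.17750151455402374 0.025994140654802322 [0.59429671 0.17891027 0.2518404 ]
258.58252427184465 199.18446601941747 [0.59257416 0.17764092 0.25540846]
```

View pics/wrist2.png

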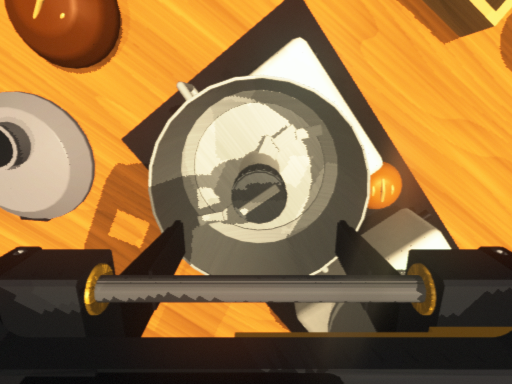

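Wrist view 2 shows the bar at about (262, 198). Both wrist views give the cap axis at (0.5924, 0.1774), so I'll use that. Next I turn back so joint 6 is near zero, leaving room to turn either way.

```bash
python3 -m creep '{"linear":[[0,0,0],[0,0,0],[0,0,0],[0,0,0],[0,0,0],[0,0,0],[0,0,0],[0,0,0],[0,0,0],[0,0,0],[0,0,0],[0,0,0]],"turn":[[0,-7,0],[0,-14,0],[0,-21,0],[0,-28,0],[0,-35,0],[0,-42,0],[0,-49,0],[0,-56,0],[0,-63,0],[0,-64,0],[0,-64,0],[0,-64,0]]}'
python3 m.py .5925 .1773 .213
```

```text
time: 3.92
tool_pos: [0.5939, 0.1772, 0.3334]
eef_rot: [-1.296, 1.067, -1.066]
ft_force: [0.5, 0.5, 0.3]
grip_width: 1.0
t 3.92 q [ 2.040e-01  1.200e-02  1.571e+00 -1.000e-03  1.561e+00  1.200e-02] tcp [0.5939 0.1772 0.3334] grip 1.0
F [0.52 0.52 0.26] M [-0.04  0.02  0.04] yaw -78.99 ydir [-0.002  -0.0013 -1.    ]
delta tool [-0.0004  0.1204 -0.0011]
```

```bash
python3 -m creep '{"linear":[[0,0.015,-0.001],[0,0.03,-0.001],[0,0.045,-0.001],[0,0.06,-0.001],[0,0.075,-0.001],[0,0.09,-0.001],[0,0.1,-0.001],[0,0.11,-0.001],[0,0.117,-0.001],[0,0.12,-0.001],[0,0.12,-0.001],[0,0.12,-0.001]],"turn":[[0,0,0],[0,0,0],[0,0,0],[0,0,0],[0,0,0],[0,0,0],[0,0,0],[0,0,0],[0,0,0],[0,0,0],[0,0,0],[0,0,0]]}'
python3 m.py .5925 .1773 .213
```

```text
time: 4.92
tool_pos: [0.593, 0.177, 0.2139]
eef_rot: [-1.296, 1.067, -1.067]
ft_force: [-0.1, 0.5, 0.3]
grip_width: 1.004
t 4.92 q [ 2.040e-01  5.700e-02  1.722e+00 -1.000e-03  1.363e+00  1.200e-02] tcp [0.593  0.177  0.2139] grip 1.004
F [-0.14  0.45  0.29] M [-0.04  0.03  0.07] yaw -78.98 ydir [-0.0011 -0.0011 -1.    ]
delta tool [-0.0004  0.0009 -0.0004]
```

```bash
python3 -m creep '{"linear":[[0,0.001,0],[0,0.001,0],[0,0.001,0],[0,0.001,0],[0,0.001,0],[0,0.001,0],[0,0.001,0],[0,0.001,0],[0,0.001,0],[0,0.001,0]],"turn":[[0,0,0],[0,0,0],[0,0,0],[0,0,0],[0,0,0],[0,0,0],[0,0,0],[0,0,0],[0,0,0],[0,0,0]]}' 1 15
python3 m.py .5925 .1773 .213
```

```text
time: 5.75
tool_pos: [0.5929, 0.177, 0.213]
eef_rot: [-1.296, 1.067, -1.066]
ft_force: [-0.4, -0.3, 0.3]
grip_width: 0.532
t 5.75 q [ 2.040e-01  5.800e-02  1.723e+00 -1.000e-03  1.362e+00  1.200e-02] tcp [0.5929 0.177  0.213 ] grip 0.532
F [-0.44 -0.27  0.34] M [-0.08  0.14  0.03] yaw -78.98 ydir [-0.0013 -0.0011 -1.    ]
delta tool [-0.0004 -0.     -0.0004]
```

```bash
python3 -m creep '{"linear":[[0,0,0],[0,0,0],[0,0,0],[0,0,0],[0,0,0],[0,0,0]],"turn":[[0,0,0],[0,0,0],[0,-2,0],[0,-4,0],[0,-6,0],[0,-6,0]]}' 1 25
python3 m.py .5925 .1773 .213
python3 -m creep '{"linear":[[0,0,0],[0,0,0],[0,0,0],[0,0,0],[0,0,0]],"turn":[[0,-2,0],[0,-4,0],[0,-6,0],[0,-8,0],[0,-8,0]]}' 
python3 m.py .5925 .1773 .213
```

```text
time: 6.25
tool_pos: [0.593, 0.177, 0.2129]
eef_rot: [-1.337, 0.988, -0.987]
ft_force: [-0.1, -0.4, -0.1]
grip_width: 0.526
t 6.25 q [ 2.040e-01  5.800e-02  1.723e+00 -1.000e-03  1.361e+00 -9.400e-02] tcp [0.593  0.177  0.2129] grip 0.526
F [-0.1  -0.38 -0.06] M [-0.08  0.04  0.05] yaw -72.95 ydir [-0.0011 -0.0011 -1.    ]
delta tool [-0.0005 -0.0001 -0.0004]
time: 6.67
tool_pos: [0.5931, 0.177, 0.2129]
eef_rot: [-1.386, 0.882, -0.882]
ft_force: [-0.0, -0.4, -0.0]
grip_width: 0.526
t 6.67 q [ 2.040e-01  5.800e-02  1.723e+00 -1.000e-03  1.361e+00 -2.330e-01] tcp [0.5931 0.177  0.2129] grip 0.526
F [-0.01 -0.4  -0.  ] M [-0.04  0.08 -0.  ] yaw -64.96 ydir [-0.001  -0.0011 -1.    ]
delta tool [-0.0005 -0.0001 -0.0004]
```

```bash
python3 -m creep '{"linear":[[0,0,0],[0,0,0],[0,0,0],[0,0,0]],"turn":[[0,-3,0],[0,-6,0],[0,-9,0],[0,-9,0]]}' 
python3 m.py .5925 .1773 .213; python3 snap.py 3 wrist scene
python3 - <<'E'
import cv2
a=cv2.imread('pics/wrist3.png')[140:260,190:330];b=cv2.imread('pics/scene3.png')[120:210,255:375]
cv2.imwrite('pics/c3.png',cv2.hconcat([cv2.resize(a,(400,343)),cv2.resize(b,(400,343))]))
E
```

```text
time: 7.0
tool_pos: [0.5931, 0.177, 0.213]
eef_rot: [-1.435, 0.762, -0.762]
ft_force: [0.2, 0.6, 0.1]
grip_width: 0.527
t 7.0 q [ 2.040e-01  5.800e-02  1.723e+00 -1.000e-03  1.361e+00 -3.900e-01] tcp [0.5931 0.177  0.213 ] grip 0.527
F [0.17 0.55 0.14] M [-0.08  0.02 -0.01] yaw -55.99 ydir [-8.0e-04 -1.1e-03 -1.0e+00]
delta tool [-0.0006 -0.     -0.0004]
```

View pics/c3.png

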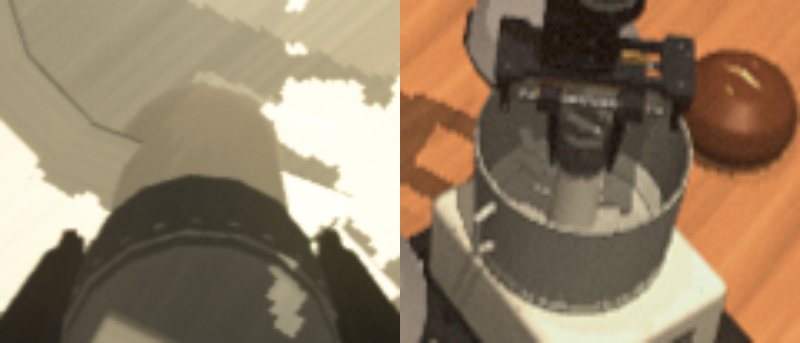

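Run:
```python
from h import *;import cv2
for i in (1,2,3):
    W=ld(f'pics/wrist{i}.npz');P=pts(W)
    m=(P[...,2]>.2538)&(P[...,2]<.26)&(np.hypot(P[...,0]-.593,P[...,1]-.177)<.022)
    if i==3: m[:240]=0
    X=P[m][:,:2];c=X.mean(0);e=np.linalg.svd(X-c)[2][0] if len(X)<5000 else 0
    print(i,m.sum(),c,'axis deg',np.degrees(np.arctan2(e[1],e[0]))%180, 'centroid dir',np.degrees(np.arctan2(*(c-[.5926,.1773])[::-1]))%180)
W=ld('pics/wrist3.npz');cv2.imwrite('pics/c3b.png',cv2.resize(W['im'][200:290,190:320][:,:,::-1],None,fx=6,fy=6,interpolation=0))
```

```text
1 406 [0.59184381 0.1775228 ] axis deg 162.17882682663978 centroid dir 163.5834087438188
2 402 [0.59253937 0.17761291] axis deg 162.43550193964873 centroid dir 100.96637788217852
3 705 [0.58337061 0.1772762 ] axis deg 12.656558293026428 centroid dir 0.14772318662355133
```

View pics/c3b.png

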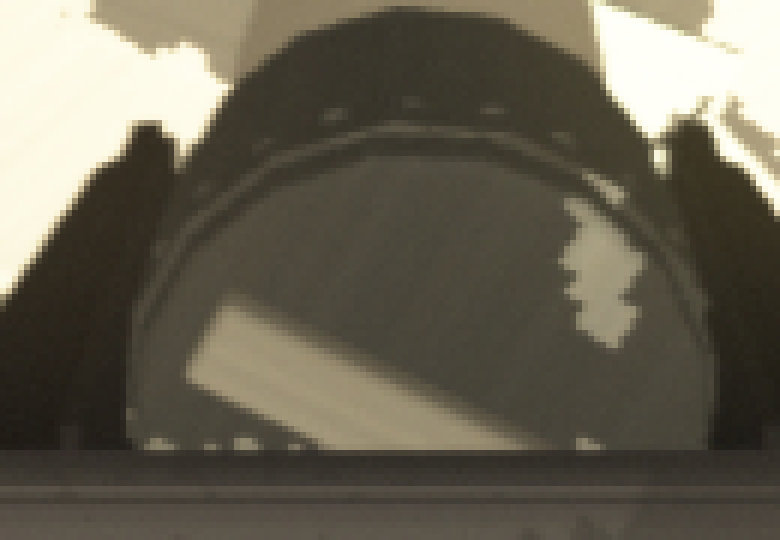

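The bar is visible in front of the jaws; its upper edge runs from (229, 250) to (278, 275). Now its angle.

Run:
```python
from h import *
W=ld('pics/wrist3.npz')
f=lambda x,y:plane(W,190+x/6-.5,200+y/6-.5,.256)
for p,q in (((235,300),(530,448)),((190,380),(320,446))):
    a,b=f(*p),f(*q);print(a,b,np.degrees(np.arctan2(*(b-a)[1::-1]))%180)
```

```text
[0.57260314 0.17998953 0.256     ] [0.59952315 0.18212364 0.256     ] 4.5326818365783526
[0.57340413 0.17197939 0.256     ] [0.58530967 0.17276451 0.256     ] 3.7729673478904413
```

The bar turned about +22° for 23° commanded, with no resisting torque. So the cap gives counter-clockwise and the thread is right-handed. I'll continue to about 113°.

```bash
python3 -m creep '{"linear":[[0,0,0],[0,0,0],[0,0,0],[0,0,0],[0,0,0],[0,0,0],[0,0,0],[0,0,0],[0,0,0],[0,0,0],[0,0,0],[0,0,0]],"turn":[[0,-4,0],[0,-8,0],[0,-12,0],[0,-16,0],[0,-20,0],[0,-24,0],[0,-28,0],[0,-32,0],[0,-36,0],[0,-40,0],[0,-44,0],[0,-45,0]]}' 
python3 m.py .593 .177 .213
```

```text
time: 8.1
tool_pos: [0.5932, 0.177, 0.213]
eef_rot: [-1.567, 0.152, -0.151]
ft_force: [0.8, 0.1, 0.0]
grip_width: 0.529
t 8.1 q [ 2.040e-01  5.800e-02  1.723e+00 -1.000e-03  1.361e+00 -1.174e+00] tcp [0.5932 0.177  0.213 ] grip 0.529
F [0.79 0.08 0.04] M [ 0.02 -0.02 -0.06] yaw -11.07 ydir [-7.0e-04 -1.2e-03 -1.0e+00]
delta tool [-0.0002 -0.     -0.    ]
```

```bash
python3 -m creep '{"linear":[[0,0,0],[0,0,0],[0,0,0],[0,0,0],[0,0,0],[0,0,0],[0,0,0],[0,0,0],[0,0,0],[0,0,0],[0,0,0],[0,0,0]],"turn":[[0,-4,0],[0,-8,0],[0,-12,0],[0,-16,0],[0,-20,0],[0,-24,0],[0,-28,0],[0,-32,0],[0,-36,0],[0,-40,0],[0,-44,0],[0,-45,0]]}' 
python3 m.py .593 .177 .213;python3 snap.py 4 wrist;python3 - <<'E'
import cv2
cv2.imwrite('pics/c4.png',cv2.resize(cv2.imread('pics/wrist4.png')[200:290,190:320],None,fx=6,fy=6,interpolation=0))
E
```

```text
time: 9.1
tool_pos: [0.5933, 0.1768, 0.2129]
eef_rot: [-1.522, -0.463, 0.464]
ft_force: [0.8, -0.7, 0.1]
grip_width: 0.521
t 9.1 q [ 0.204  0.058  1.723 -0.002  1.361 -1.959] tcp [0.5933 0.1768 0.2129] grip 0.521
F [ 0.78 -0.66  0.11] M [-0.09 -0.06 -0.05] yaw 33.91 ydir [-4.0e-04 -1.6e-03 -1.0e+00]
delta tool [-0.0001 -0.0001  0.0004]
```

View pics/c4.png

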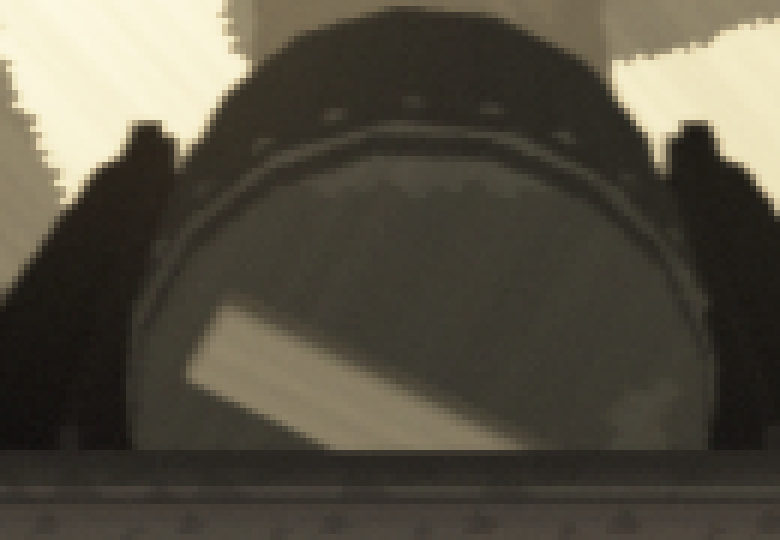

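In view 4 the bar sits unchanged in the gripper (edge again from (229, 250)), so nothing slipped and the total is about 113°. Now lift straight up, gently at first.

```bash
python3 -m creep '{"linear":[[0,0,0],[0,0,0],[0,-0.002,0],[0,-0.004,0],[0,-0.006,0],[0,-0.008,0],[0,-0.008,0]],"turn":[[0,0,0],[0,0,0],[0,0,0],[0,0,0],[0,0,0],[0,0,0],[0,0,0]]}' 1 30
python3 m.py .593 .177 .313
```

```text
time: 9.73
tool_pos: [0.5934, 0.1769, 0.2213]
eef_rot: [-1.522, -0.462, 0.463]
ft_force: [1.4, 0.6, -3.6]
grip_width: 0.528
t 9.73 q [ 2.040e-01  5.300e-02  1.714e+00 -1.000e-03  1.374e+00 -1.958e+00] tcp [0.5934 0.1769 0.2213] grip 0.528
F [ 1.36  0.59 -3.6 ] M [0.09 0.06 0.03] yaw 33.85 ydir [-1.0e-04 -1.4e-03 -1.0e+00]
delta tool [-0.0003 -0.0917  0.0002]
```

The force reads -3.6 N, about the cap's own weight, so it is lifting freely.

```bash
python3 -m creep '{"linear":[[0,-0.008,0],[0,-0.016,0],[0,-0.024,0],[0,-0.034,0],[0,-0.044,0],[0,-0.054,0],[0,-0.064,0],[0,-0.074,0],[0,-0.084,0],[0,-0.09,0],[0,-0.092,0],[0,-0.092,0]],"turn":[[0,0,0],[0,0,0],[0,0,0],[0,0,0],[0,0,0],[0,0,0],[0,0,0],[0,0,0],[0,0,0],[0,0,0],[0,0,0],[0,0,0]]}'
python3 -m creep '{"linear":[[0,0,0],[0,0,0],[0,0,0],[0,0,0],[0,0,0],[0,0,0]],"turn":[[0,0,0],[0,0,0],[0,0,0],[0,0,0],[0,0,0],[0,0,0]]}'
python3 m.py .593 .177 .313;python3 snap.py 5 scene wrist top
python3 - <<'E'
import cv2
a=cv2.imread('pics/scene5.png')[90:210,240:400];b=cv2.imread('pics/wrist5.png')[90:330,100:420]
cv2.imwrite('pics/c5.png',cv2.hconcat([cv2.resize(a,(400,300)),cv2.resize(b,(400,300))]))
E
```

```text
time: 10.73
tool_pos: [0.5937, 0.177, 0.3142]
eef_rot: [-1.522, -0.463, 0.462]
ft_force: [0.0, 0.3, -3.0]
grip_width: 0.526
time: 11.23
tool_pos: [0.5936, 0.177, 0.3139]
eef_rot: [-1.522, -0.463, 0.463]
ft_force: [0.1, -0.0, -2.7]
grip_width: 0.525
t 11.23 q [ 2.040e-01  1.400e-02  1.601e+00 -1.000e-03  1.526e+00 -1.958e+00] tcp [0.5936 0.177  0.3139] grip 0.525
F [ 0.07 -0.03 -2.74] M [0.08 0.06 0.  ] yaw 33.85 ydir [ 7.0e-04 -1.3e-03 -1.0e+00]
delta tool [-0.0005  0.0009  0.0003]
```

View pics/c5.png

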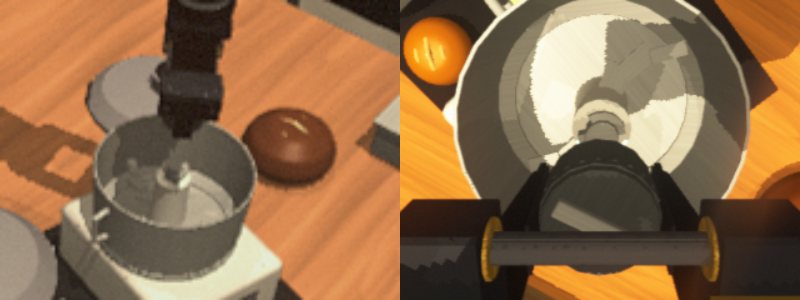

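View pics/top5.png

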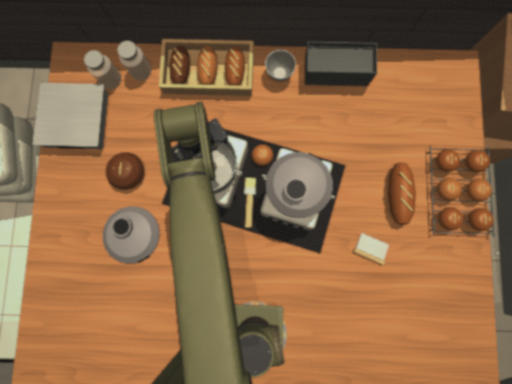

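The threaded spindle is bare (scene about (309, 162)) and the cap sits level in the jaws (wrist about (340, 235)). The roll, brush, loaves, lids and scraper are where they were.

```bash
python3 -c "
from station import close_job,get_state
print(get_state()['joint_vel'].round(4) if hasattr(get_state()['joint_vel'],'round') else get_state()['joint_vel']);print(close_job())"
```

```text
[ 0.0001 -0.0004 -0.001  -0.0013 -0.0013 -0.0016]
the job is handed in; nothing more can be done
None
```

The cap is off and still held level in the gripper at 30 N. Its underside is about 100 mm above the blade hub where it sat. The job was handed in at about 11.4 s.

- **Thread direction:** I tried counter-clockwise first, with a 25 N grip. The cap turned 23° with no resisting torque, and the wrist camera showed the bar following by about 22°, so the thread is right-handed. I did not try the other way.
- **Unscrewing:** I turned it to about 113° in total. A second look showed the bar had not slipped in the jaws. The lift was free, with only about 3 N of downward force, which matches the cap's weight.
- **Last checks:** The camera views show a bare spindle and the cap in the jaws. The roll, brush, loaves, lids and scraper look unmoved, judged by eye from the top picture. The arm was at rest.
- **One disagreement:** The fixed cameras placed the cap axis about 3 mm from where two wrist views put it. I used the wrist value, and the grasp closed without any sideways force.

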